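Feel round a putter face for burrs

ROBOT

A 6-joint arm with a two-finger parallel gripper is mounted at the origin on the work surface. World frame = base frame: x ahead of the robot, y to its left, z up, the work surface at z = 0. Lengths are in m, angles in degrees, forces in N, time in s.
With the tool pointing down it reaches from about 0.275 to 0.825 m from the base axis. Payload 4.9 kg.
Tool frame: the origin (TCP) lies at the very end of the fingers, on their centre line; the grasp point (between the pads) lies 19 mm behind it; z points along the fingers, y is the direction in which the jaws open and shut (so a half turn about z gives the same grasp; the last joint's range is limited). The gripper opens to 85 mm and grips with 20 to 120 N. Pads are 22 mm wide; open, the fingers measure 114 mm over their backs; the gripper's body (76 mm by 85 mm) begins 54 mm behind the grasp point. The pads swing forward as they close: fully open they stand 13 mm farther back than shut.
Start: joints at [62.441, 18.69, -11.035, 60.275, 0, 82.311], TCP at [0.187, 0.517, 0.231] pointing down, gripper open.
Joint ranges: [-152.03, 152.03], [-55.5, 102.48], [-74.3, 77.21], [-110.64, 120.58], [-84.22, 78.4], [-180, 180]. Speed limits (degrees/s): [147.25, 147.25, 180, 180, 180, 180].

INTERFACE

Orientations are given as [roll, pitch, yaw] about the fixed x, y, z axes, in that order (R = Rz(yaw) Ry(pitch) Rx(roll)).
In Python, from station import robot, capture, workorder gives the robot as it stands.
- The arm moves only by the shell command python3 -m jog 'ROWS' [FORCE]. ROWS is a JSON object of lists of equal length, an entry for each row: "slide": the shift along the tool's x, y, z in mm, a list of three; "delta_rot": the turn, a rotation vector about the tool's x, y, z in degrees, a list of three; "fingers": the closure, from -1 (fully open) to 1 (shut), so that 0 is half open. A call has 1 to 5 rows; each row shifts and turns the pose as measured when the row begins, along the tool's axes as they then stand; what a row does not reach is not made up. A row lasts 1/12 s, in which the tool goes at most 41.7 mm and 7.16 degrees, less where a joint would pass 70% of its speed; a pose out of reach is approached as far as the arm can. A call with a gripper value outside its range is refused whole. The fingers move at their own pace and stop on an object; FORCE is the grip in N (left out, the last holds). Time passes only in rows, so rows that do not move let the fingers close. It gives the time, the measured TCP pose, the force and the opening at its end, in the units of the state.
- robot.get_state(): the state, without advancing time (a new reading comes with each control period).
- capture(name): name is "side" or "top"; returns a dict with "pixels" (420x560x3 uint8, blue, green, red), "range_z" (420x560 float32, m along the optical axis (not along the pixel's ray), 0 where there is no reading), "intrinsics" (3x3 intrinsics, pixels), "world_from_camera" (4x4, takes a point from camera to world coordinates). Camera axes: x right, y down, z forward; pixel columns grow to the right and rows downward; lengths in m; the calibration is good to about 2 mm. A picture is of the moment at which its call begins.
- workorder.hand_in(): hands the job in, once; it reports no verdict.
The state is a dict: "t": time; "q": joint angles; "dq": joint speeds; "joint_torque": joint torques, N m; "eef_pos": TCP position; "ee_rot": TCP orientation; "contact_force": force on the tool from outside, world axes, zero at the start; "wrist_torque": the same for the moment, N m; "finger_gap": finger opening in m.
Only numpy, scipy, OpenCV 4.12 (cv2) and the standard library are available. Lean on these libraries where they do the work, as an engineer would, in place of code of your own. Each camera call takes 0.05 s, during which the arm holds its last target.

TASK

The putter in the vise has just had its face milled: feel the rim of the face for burrs. With the closed fingers pointing straight down, stroke the fingertips lightly along the edge of the face in one unbroken pass, touching all the way: start at the heel end of the sole edge, go along it to the toe, round the toe, and back along the top line to the heel, and only there lift off. Press gently, do not pinch the head, and leave everything else on the bench where it is.

Things in the scene. Friction and masses are not known exactly. Their poses are not given: they have to be found in the camera images.
- putter: steel blade putter held face up in the vise's rubber shaft clamp. Head: straight blade 116 mm heel to toe, flat level face 27 mm across (sole edge to top line), 23 mm deep, hanging free 140 mm above the bench. The shaft joins the heel from the top-line side, below face level, at 20 degrees off square. Origin: on the shaft axis inside the clamp, 9 mm lower than the face; axes as face
- face (a point): middle of the face surface, 164 mm above the bench. x: across, from sole edge to top line (13.5 mm each way to the edges); y: heel to toe (58 mm each way); z up. The rubber clamp gives: pressed, the head yields at once, sinks some 0.9 mm per N at the heel to 1.4 at the toe, bottoms at 8 to 13 mm and springs back level
- sole_heel (a point): corner of the putter's flat face where the sole edge (the long edge away from the vise) and the heel end meet, at the level of the face
- sole_toe (a point): corner of the putter's flat face where the sole edge and the toe end meet, at the level of the face
- top_toe (a point): corner of the putter's flat face where the top line (the long edge on the shaft's side, nearer the vise) and the toe end meet, at the level of the face
- top_heel (a point): corner of the putter's flat face where the top line and the heel end (the neck's end) meet, at the level of the face
- file: flat file with a turned wooden handle, 270 mm long, lying on the bench; a bystander, to be left alone. Origin under the blade, 20 mm in front of the handle.
- brush: wooden-backed brass brush, 200 mm long, lying on the bench; a bystander, to be left alone. Origin at the middle of its underside.
- glue: grey glue bottle, 42 mm across, 110 mm tall, standing; a bystander, to be left alone. Origin at the middle of its underside.
- jar: clear jar with a black lid, 60 mm across, 62 mm tall, standing; a bystander, to be left alone. Origin at the middle of its underside.
- tape: roll of masking tape lying flat, 100 mm across, 24 mm high; a bystander, to be left alone. Origin at the middle of its underside.
- tin: flat aluminium polish tin, 83 mm across, 34 mm high; a bystander, to be left alone. Origin at the middle of its underside.

How it is judged:
By the outcome, as a careful person would: the job done as asked, in the order asked, and still so for the second after the job is handed in, with the robot touching nothing.
It also fails if it takes over 48 s, if anything falls off the work surface, if the arm or the gripper's body presses on something with over 40 N, if the wrist force passes 120 N, or if a joint passes its speed limit or range.

## Working session

There is one attempt and no reset: what is moved stays moved. The work goes in short steps, Python scripts to look and compute and a shell command to move; the robot and the scene stay as the last step left them, time stands still between calls to the robot, and variables do not carry over. Pictures are saved under pics/ and viewed, and the job is handed in when it is done.

```bash
ls; mkdir -p pics; python3 - <<'E'
from station import robot, capture
import cv2, numpy as np, pickle
print(robot.get_state())
d={}
for n in("side","top"):
    c=capture(n); d[n]=c; cv2.imwrite(f"pics/{n}0.png",c["pixels"]); print(n,c["intrinsics"],c["world_from_camera"])
pickle.dump(d,open("cap0.pkl","wb"))
E
```

```text
pics
{'t': 0.0, 'q': array([ 6.24389574e+01,  1.87324389e+01, -1.10911351e+01,  6.02731794e+01,
       -8.23970576e-04,  8.23120999e+01]), 'dq': array([ 0.01550998,  0.093047  ,  0.03919925,  0.03556458, -0.06982836,
        0.03877095]), 'joint_torque': array([ 1.35495506e-03, -4.43398082e+01,  2.62442815e+01,  1.54794753e-02,
       -3.35765890e-05, -1.16823398e-05]), 'eef_pos': array([0.1866857 , 0.51674815, 0.23050511]), 'ee_rot': array([-1.79904006e+02, -1.21267980e-02,  1.60126848e+02]), 'contact_force': array([-0.04835343, -0.5018233 , -0.02570313]), 'wrist_torque': array([-0.02247169,  0.01442782,  0.04282476]), 'finger_gap': 0.08554179075055979}
side [[520.1663774    0.         285.95676321]
 [  0.         520.1663774  206.71699346]
 [  0.           0.           1.        ]] [[ 0.95932223 -0.21093485  0.1876362   0.29795496]
 [-0.28206809 -0.68844864  0.66818865 -0.74980889]
 [-0.01176639 -0.69393441 -0.71994207  0.97533539]
 [ 0.          0.          0.          1.        ]]
top [[529.30703601   0.         276.78111263]
 [  0.         529.30703601 210.17516583]
 [  0.           0.           1.        ]] [[ 1.16637332e-03 -9.98428043e-01  5.60364350e-02  4.48795861e-01]
 [-9.99998567e-01 -1.09578361e-03  1.29042057e-03  4.30156378e-02]
 [-1.22698828e-03 -5.60378598e-02 -9.98427891e-01  1.30096574e+00]
 [ 0.00000000e+00  0.00000000e+00  0.00000000e+00  1.00000000e+00]]
```

View pics/side0.png

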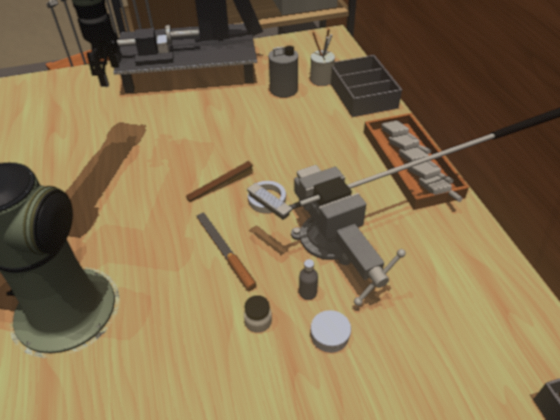

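View pics/top0.png

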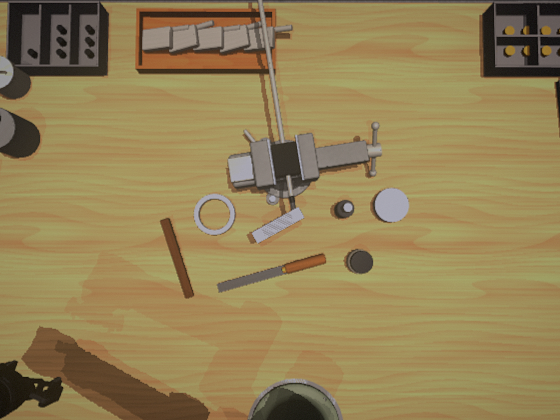

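Top view: the putter head is at about (250–303, 208–243), with the vise above it and the heel near (300, 212). The side view shows the same head at (268, 203).

```bash
cat > h.py <<'E'
import numpy as np
def pts(c):
    K=c["intrinsics"];T=c["world_from_camera"];z=c["range_z"]
    v,u=np.mgrid[:z.shape[0],:z.shape[1]]
    P=np.stack([(u-K[0,2])/K[0,0]*z,(v-K[1,2])/K[1,1]*z,z],-1)
    W=P@T[:3,:3].T+T[:3,3]; W[z==0]=np.nan
    return W
E
python3 - <<'E'
import pickle,cv2,numpy as np
from h import pts
d=pickle.load(open("cap0.pkl","rb"))
for n in d:
    W=pts(d[n]); 
    roi=(slice(195,255),slice(235,320)) if n=="top" else (slice(170,225),slice(235,320))
    w=W[roi]; m=(abs(w[...,2]-0.164)<0.006)
    k,l,s,ce=cv2.connectedComponentsWithStats(m.astype(np.uint8),connectivity=4)
    for i in range(1,k):
        if s[i,4]<60: continue
        p=w[l==i]; r=cv2.minAreaRect((p[:,:2]*1000).astype(np.float32))
        print(n,s[i],p.mean(0),r,cv2.boxPoints(r).round(1).tolist(),"z",np.percentile(p[:,2],[5,50,95]))
        A=np.c_[p[:,:2]-p[:,:2].mean(0),np.ones(len(p))]; print(np.linalg.lstsq(A,p[:,2],rcond=None)[0])
    x0,y0=roi[1].start,roi[0].start
    im=d[n]["pixels"][roi]; cv2.imwrite(f"pics/{n}z.png",cv2.resize(im,None,fx=9,fy=9,interpolation=cv2.INTER_CUBIC))
    # intersect face plane
E
```

```text
side [ 64   1  21  31 264] [0.5853626  0.05784218 0.16102819] ((579.2060546875, 56.53329086303711), (99.49067687988281, 45.9110221862793), 71.14947509765625) [[541.4000244140625, 16.899999618530273], [584.9000244140625, 2.0], [617.0, 96.19999694824219], [573.5999755859375, 111.0]] z [0.1582445  0.1599326  0.16847659]
[ 0.070918   -0.05334288  0.16102819]
side [ 12  13  47  33 525] [0.48087918 0.03820903 0.1631379 ] ((483.92755126953125, 44.55723571777344), (39.85187911987305, 118.08221435546875), 29.66645050048828) [[437.3999938964844, 86.0], [495.79998779296875, -16.600000381469727], [530.5, 3.0999999046325684], [472.0, 105.69999694824219]] z [0.15942322 0.16329443 0.16594613]
[0.01291439 0.00867031 0.1631379 ]
top [ 16   0  53  49 726] [0.48442758 0.041185   0.16381065] ((493.7673034667969, 49.837501525878906), (55.99263381958008, 117.0879898071289), 29.089609146118164) [[440.79998779296875, 87.4000015258789], [497.79998779296875, -14.899999618530273], [546.7000122070312, 12.300000190734863], [489.79998779296875, 114.5999984741211]] z [0.15980257 0.16388224 0.16751941]
[-0.05230376 -0.02481816  0.16381065]
```

```bash
sed -n 1,5p h.py
```

```text
import numpy as np
def pts(c):
    K=c["intrinsics"];T=c["world_from_camera"];z=c["range_z"]
    v,u=np.mgrid[:z.shape[0],:z.shape[1]]
    P=np.stack([(u-K[0,2])/K[0,0]*z,(v-K[1,2])/K[1,1]*z,z],-1)
```

View pics/topz.png

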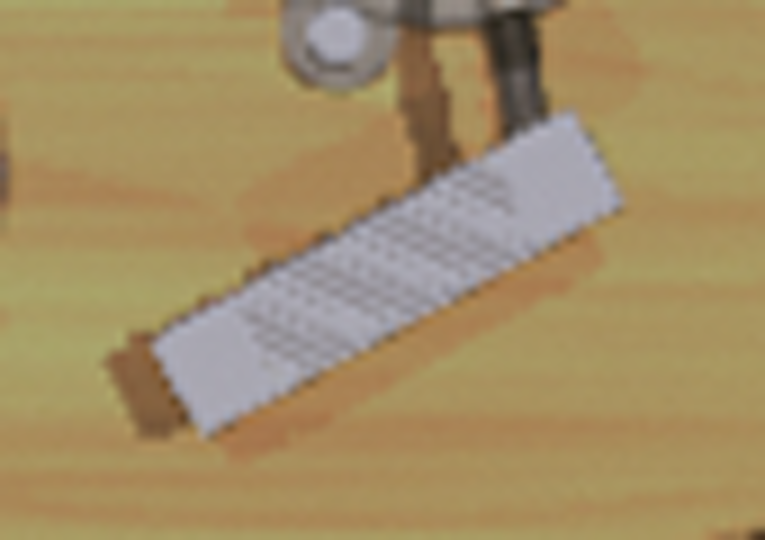

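View pics/sidez.png

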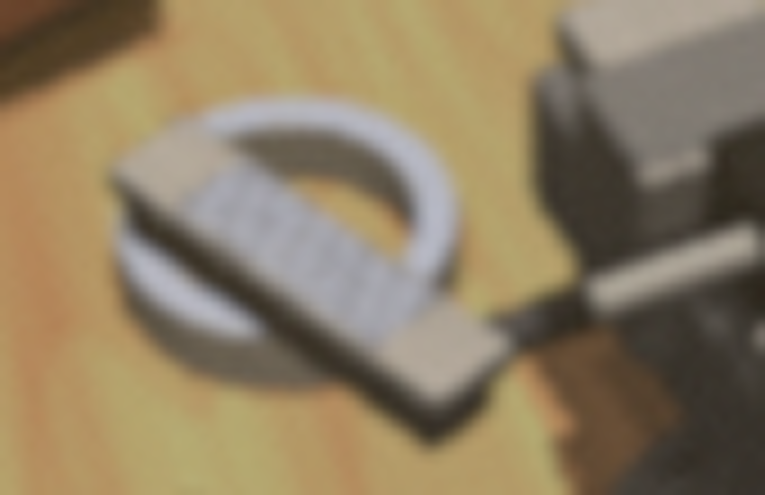

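Top crop: the corners are top_heel (572,112), sole_heel (622,207), sole_toe (205,437) and top_toe (155,345). Side crop: the same four are at about (505,345), (432,410), (115,172) and (190,125).

```bash
cat > fit.py <<'E'
import pickle,cv2,numpy as np
from scipy.optimize import least_squares
d=pickle.load(open("cap0.pkl","rb"))
C={"top":[(622,207),(205,437),(155,345),(572,112)],"side":[(432,408),(115,170),(190,122),(505,345)]}
off={"top":(235,195),"side":(235,170)}
L=np.array([[-13.5,-58],[-13.5,58],[13.5,58],[13.5,-58]])/1000
for n in C:
    c=d[n];K=c["intrinsics"];T=c["world_from_camera"]
    uv=(np.array(C[n])+.5)/9-.5+off[n]
    r=np.c_[(uv-K[:2,2])/K[0,0],np.ones(4)]@T[:3,:3].T
    P=T[:3,3]+r*((.164-T[2,3])/r[:,2])[:,None]
    def m(p):
        R=np.array([[np.cos(p[2]),-np.sin(p[2])],[np.sin(p[2]),np.cos(p[2])]]); return L@R.T+p[:2]
    s=least_squares(lambda p:(m(p)-P[:,:2]).ravel(),[.48,.04,.5])
    print(n,"raw",(P[:,:2]*1000).round(1).tolist(),"fit",s.x[:2]*1000,np.degrees(s.x[2]),(m(s.x)*1000).round(1).tolist(),"res",np.abs(s.fun).max()*1000)
E
python3 fit.py
python3 - <<'E'
# colour mask on top
import pickle,cv2,numpy as np
d=pickle.load(open("cap0.pkl","rb"))["top"];K=d["intrinsics"];T=d["world_from_camera"]
im=cv2.resize(d["pixels"][195:255,235:320],None,fx=8,fy=8,interpolation=cv2.INTER_CUBIC).astype(int)
m=((im[...,0]>115)&(im[...,2]-im[...,0]<25)).astype(np.uint8)
k,l,s,c=cv2.connectedComponentsWithStats(m);i=1+np.argmax(s[1:,4])
m=cv2.morphologyEx((l==i).astype(np.uint8),cv2.MORPH_CLOSE,np.ones((15,15)))
m=cv2.morphologyEx(m,cv2.MORPH_OPEN,np.ones((35,35)))
v,u=np.nonzero(m);uv=(np.c_[u,v]+.5)/8-.5+[235,195]
r=np.c_[(uv-K[:2,2])/K[0,0],np.ones(len(uv))]@T[:3,:3].T
P=T[:3,3]+r*((.164-T[2,3])/r[:,2])[:,None]
q=P[:,:2]*1000; print(q.mean(0),cv2.minAreaRect(q.astype(np.float32)),len(u)/64)
w,V=np.linalg.eigh(np.cov(q.T));print(np.sqrt(w*12),np.degrees(np.arctan2(V[1,1],V[0,1])))
E
```

```text
top raw [[496.8, -13.3], [441.8, 86.1], [463.7, 98.1], [519.5, -1.4]] fit [480.45973232  42.36434472] 29.056463068280145 [[496.8, -14.9], [440.5, 86.5], [464.1, 99.6], [520.4, -1.8]] res 1.566005335951484
side raw [[495.6, -17.9], [442.6, 83.3], [464.7, 94.7], [518.2, -3.2]] fit [480.26081084  39.21942782] 28.271496357189157 [[495.8, -18.3], [440.9, 83.9], [464.7, 96.7], [519.6, -5.5]] res 2.312835047856426
[481.45406886  42.96192204] ((481.4465637207031, 43.01557922363281), (27.63218879699707, 116.5247573852539), 29.16850471496582) 650.796875
[ 26.19329969 113.36451789] 118.92506818417128
```

```bash
python3 - <<'E'
import pickle,numpy as np
from h import pts
d=pickle.load(open("cap0.pkl","rb"))
W=np.concatenate([pts(d["top"]).reshape(-1,3),pts(d["side"])[120:340,180:440].reshape(-1,3)])
W=W[np.isfinite(W[:,0])]
x,y,z=W.T
print("max z region", z[(x>.4)&(x<.75)&(abs(y)<.25)].max())
# in face frame, map of max height
a=np.radians(29);e=np.array([np.cos(a),np.sin(a)]);f=np.array([-np.sin(a),np.cos(a)])
q=W[:,:2]-[.4808,.0413];X=q@e*1000;Y=q@f*1000
for X0 in range(-60,121,10):
    print(X0,[int(1000*z[(abs(X-X0)<5)&(abs(Y-Y0)<5)].max(initial=0)) for Y0 in range(-130,111,10)])
E
```

```text
max z region 0.1760567454372184
-60 [5, 3, 5, 4, 3, 2, 6, 4, 4, 5, 5, 5, 7, 4, 6, 6, 4, 6, 5, 4, 9, 5, 5, 7, 5]
-50 [3, 3, 5, 3, 5, 7, 6, 5, 4, 4, 3, 2, 4, 4, 5, 8, 4, 2, 3, 5, 3, 4, 7, 5, 3]
-40 [7, 4, 5, 2, 5, 4, 3, 4, 4, 4, 3, 6, 6, 4, 5, 5, 4, 6, 8, 2, 3, 3, 3, 4, 4]
-30 [5, 7, 3, 4, 5, 6, 5, 7, 3, 3, 4, 2, 5, 5, 6, 3, 3, 3, 5, 4, 5, 2, 3, 5, 3]
-20 [4, 4, 3, 4, 4, 5, 7, 3, 5, 3, 6, 162, 3, 6, 5, 5, 2, 155, 4, 5, 3, 3, 5, 6, 5]
-10 [4, 3, 8, 4, 8, 6, 6, 165, 168, 171, 170, 169, 167, 167, 167, 169, 168, 168, 169, 165, 3, 4, 4, 3, 4]
0 [2, 2, 5, 5, 5, 5, 5, 166, 167, 169, 167, 169, 170, 166, 168, 167, 166, 168, 166, 167, 4, 5, 5, 3, 5]
10 [4, 3, 2, 5, 3, 4, 4, 166, 168, 168, 166, 167, 166, 169, 167, 167, 168, 168, 169, 171, 5, 4, 4, 6, 4]
20 [5, 5, 5, 3, 3, 3, 3, 159, 165, 161, 3, 2, 5, 4, 4, 3, 3, 2, 3, 6, 3, 5, 6, 5, 3]
30 [4, 3, 7, 9, 3, 4, 4, 163, 164, 157, 4, 3, 3, 4, 3, 7, 5, 5, 4, 4, 4, 4, 3, 5, 5]
40 [4, 6, 3, 9, 17, 10, 14, 162, 164, 6, 6, 3, 4, 3, 2, 3, 4, 4, 3, 3, 5, 5, 3, 6, 4]
50 [162, 162, 160, 18, 20, 17, 156, 164, 161, 3, 14, 15, 7, 3, 4, 6, 4, 4, 3, 7, 5, 3, 5, 23, 25]
60 [165, 164, 165, 161, 162, 38, 161, 163, 18, 19, 18, 26, 23, 4, 3, 5, 4, 3, 4, 4, 8, 3, 27, 27, 26]
70 [163, 162, 163, 169, 155, 61, 162, 164, 37, 21, 23, 25, 23, 5, 7, 6, 3, 5, 5, 3, 4, 27, 30, 27, 26]
80 [163, 163, 163, 171, 171, 171, 169, 160, 53, 161, 163, 151, 14, 3, 6, 3, 4, 2, 3, 4, 3, 28, 27, 4, 2]
90 [166, 163, 167, 171, 173, 172, 173, 172, 173, 162, 163, 162, 164, 160, 5, 3, 5, 3, 3, 4, 25, 26, 23, 4, 5]
100 [164, 164, 172, 172, 173, 174, 174, 175, 174, 167, 163, 163, 163, 162, 5, 7, 3, 4, 2, 4, 27, 26, 2, 4, 3]
110 [162, 163, 171, 173, 175, 174, 174, 172, 171, 162, 162, 164, 164, 160, 114, 110, 106, 4, 3, 4, 32, 28, 7, 6, 4]
120 [165, 162, 172, 174, 174, 174, 173, 171, 170, 163, 166, 164, 163, 134, 132, 126, 115, 115, 4, 4, 22, 26, 30, 2, 2]
```

```bash
python3 -m jog '{"slide":[[0,0,0]],"delta_rot":[[0,0,-7]],"fingers":[1]}' 20
```

```text
t: 0.18
eef_pos: [0.1865, 0.5165, 0.2301]
ee_rot: [-179.9, -0.0, 167.2]
contact_force: [-0.2, -0.0, 0.3]
finger_gap: 0.0754
```

```bash
python3 -m jog '{"slide":[[0,0,0],[0,0,0],[0,0,0],[0,0,0],[0,0,0]],"delta_rot":[[0,0,-7],[0,0,-7],[0,0,-7],[0,0,-7],[0,0,-7]],"fingers":[1,1,1,1,1]}'; python3 -m jog '{"slide":[[0,0,0],[0,0,0]],"delta_rot":[[0,0,-7],[0,0,0]],"fingers":[1,1]}'
cat > rel.py <<'E'
import sys,numpy as np
from station import robot
from scipy.spatial.transform import Rotation as R
s=robot.get_state(); Rm=R.from_euler('xyz',s["ee_rot"],degrees=True)
def rel(p): return Rm.inv().apply(np.array(p)-s["eef_pos"])*1000
if __name__=="__main__":
    print(s["eef_pos"],s["ee_rot"],s["contact_force"],s["finger_gap"]); print(rel([float(a) for a in sys.argv[1:4]]).round(1))
E
python3 rel.py .4964 -.0157 .2
```

```text
t: 0.6
eef_pos: [0.1857, 0.5148, 0.2276]
ee_rot: [-179.7, -0.4, -156.8]
contact_force: [-0.0, 0.0, 0.3]
finger_gap: 0.0123
t: 0.77
eef_pos: [0.1853, 0.5141, 0.2267]
ee_rot: [-179.7, -0.5, -149.5]
contact_force: [-0.2, 0.3, -0.3]
finger_gap: 0.0003
[0.18530078 0.51414323 0.22667116] [-179.69993639   -0.4868232  -149.47226391] [-0.16243143  0.29767705 -0.26835058] 0.00028104535001687324
[   0.9 -614.3   29.9]
```

```bash
python3 -m jog '{"slide":[[0,-40,-1],[0,-40,-1],[0,-40,-1],[0,-40,-1],[0,-40,-1]],"delta_rot":[[0,0,0],[0,0,0],[0,0,0],[0,0,0],[0,0,0]],"fingers":[1,1,1,1,1]}'; python3 rel.py .4964 -.0157 .2
```

```text
t: 1.18
eef_pos: [0.2855, 0.3415, 0.23]
ee_rot: [-179.8, -0.6, -149.5]
contact_force: [1.0, 0.3, 0.5]
finger_gap: -0.0
[0.28550398 0.34145624 0.22997859] [-179.78814402   -0.56705147 -149.53969098] [0.96585803 0.27556825 0.47330668] -1.987653191757069e-05
[  -1.  -414.7   31.5]
```

```bash
python3 -m jog '{"slide":[[0,-40,-0.5],[0,-40,-0.5],[0,-40,-0.5],[0,-40,-0.5],[0,-40,-0.5]],"delta_rot":[[0,0,0],[0,0,0],[0,0,0],[0,0,0],[0,0,0]],"fingers":[1,1,1,1,1]}'; python3 -m jog '{"slide":[[0,-40,-0.5],[0,-40,-0.5],[0,-40,-0.5],[0,-40,-0.5],[0,-30,0]],"delta_rot":[[0,0,0],[0,0,0],[0,0,0],[0,0,0],[0,0,0]],"fingers":[1,1,1,1,1]}'; python3 rel.py .4964 -.0157 .2
```

```text
t: 1.6
eef_pos: [0.3876, 0.1598, 0.2334]
ee_rot: [-179.8, -0.5, -150.4]
contact_force: [0.9, -0.2, 0.4]
finger_gap: 0.0001
t: 2.02
eef_pos: [0.4828, -0.0161, 0.2364]
ee_rot: [-179.7, -0.4, -151.5]
contact_force: [0.3, 0.5, 0.9]
finger_gap: -0.0001
[ 0.48282848 -0.01613748  0.23642884] [-179.72541402   -0.42384128 -151.5494899 ] [0.32368741 0.51357621 0.91334722] -0.00014581747892136862
[-12.4  -5.9  36.4]
```

```bash
python3 -m jog '{"slide":[[-6,-3,22],[-6,-3,22],[0,0,0],[0,0,0]],"delta_rot":[[0,0,0],[0,0,0],[0,0,0],[0,0,0]],"fingers":[1,1,1,1]}'; python3 rel.py .4964 -.0157 .164; python3 - <<'E'
from station import robot, capture
import cv2, numpy as np, pickle
d={}
for n in("side","top"):
    c=capture(n); d[n]=c; im=c["pixels"]
    K=c["intrinsics"];T=np.linalg.inv(c["world_from_camera"])
    p=T[:3,:3]@robot.get_state()["eef_pos"]+T[:3,3]; uv=(K@p)[:2]/p[2]; print(n,uv)
    x0,y0=(235,160) if n=="side" else (235,190)
    z=cv2.resize(im[y0:y0+65,x0:x0+88],None,fx=9,fy=9,interpolation=cv2.INTER_CUBIC)
    q=((uv-[x0,y0]+.5)*9-.5).astype(int); cv2.drawMarker(z,tuple(int(a) for a in q),(0,0,255),0,20,1)
    cv2.imwrite(f"pics/{n}1.png",z)
pickle.dump(d,open("cap1.pkl","wb"))
E
```

```text
t: 2.35
eef_pos: [0.5006, -0.0247, 0.1914]
ee_rot: [-179.5, -0.3, -152.9]
contact_force: [-0.2, 0.2, 0.3]
finger_gap: -0.0001
[ 0.50060421 -0.02465125  0.1914141 ] [-179.50889753   -0.31780119 -152.9430737 ] [-0.15749106  0.21738645  0.32071779] -0.00011522234409899305
[-0.5 10.1 27.3]
side [285.36362406 207.63381581]
top [309.47973369 215.19731323]
```

View pics/side1.png

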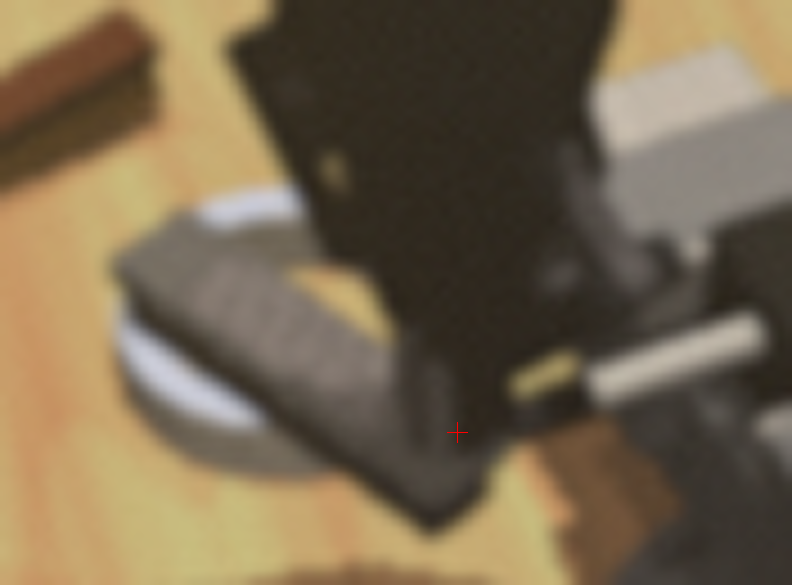

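View pics/top1.png

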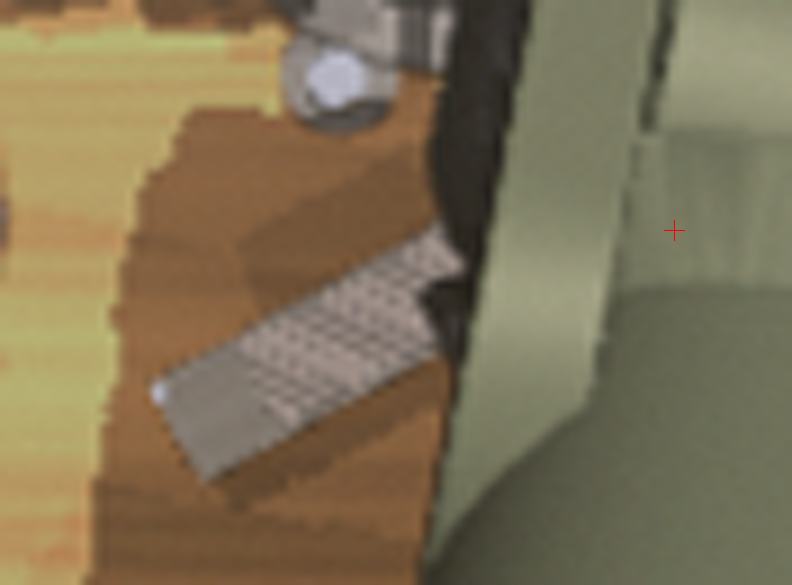

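Side view: the fingertips end around (405–510, 455), and the predicted TCP cross at (457,432) looks central. The top view is blocked by the arm. I'll raise the contrast.

```bash
python3 - <<'E'
import pickle,cv2,numpy as np
from h import pts
c=pickle.load(open("cap1.pkl","rb"))["side"]
im=c["pixels"][185:225,265:310]
z=cv2.resize(im,None,fx=16,fy=16,interpolation=cv2.INTER_CUBIC).astype(float)
z=np.clip((z/255)**.5*1.3*255-30,0,255).astype(np.uint8)
K=c["intrinsics"];T=np.linalg.inv(c["world_from_camera"])
a=np.radians(27.06)
e=np.array([np.cos(a),np.sin(a),0]);f=np.array([-np.sin(a),np.cos(a),0])
o=np.array([.5006,-.0247,.1914])
for X,Y in [(0,0),(11,14),(11,-14),(-11,14),(-11,-14),(-11,0),(0,-14)]:
    p=T[:3,:3]@(o+e*X/1000+f*Y/1000)+T[:3,3]; uv=(K@p)[:2]/p[2]
    q=((uv-[265,185]+.5)*16-.5).astype(int); cv2.drawMarker(z,tuple(int(t) for t in q),(0,0,255),0,12,1)
cv2.imwrite("pics/s2.png",z)
W=pts(c)[185:225,265:310]
q=(W-o); X=q@e*1000;Y=q@f*1000;Z=W[...,2]*1000
m=(Z>194)&(Z<215)&(abs(X)<30)&(abs(Y)<40)
print(np.percentile(X[m],[2,50,98]),np.percentile(Y[m],[2,50,98]),m.sum())
E
```

```text
[-13.95079779  -9.49014168   3.89553092] [-13.23357905  -6.49753834  14.038816  ] 83
```

View pics/s2.png

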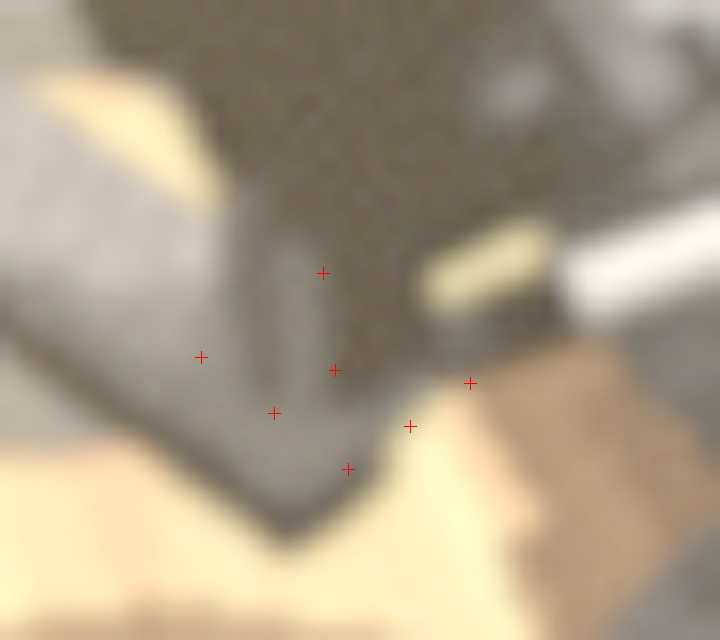

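```bash
python3 - <<'E'
import pickle,numpy as np
from h import pts
from scipy.optimize import least_squares
d=pickle.load(open("cap0.pkl","rb"))
for n in d:
    W=pts(d[n]).reshape(-1,3);W=W[np.isfinite(W[:,0])]
    r=np.hypot(W[:,0],W[:,1])
    for lo in np.arange(0.01,.30,.02):
        m=(r<.16)&(W[:,2]>lo)&(W[:,2]<lo+.02)
        p=W[m]
        if len(p)<60: continue
        s=least_squares(lambda q:np.hypot(p[:,0]-q[0],p[:,1]-q[1])-q[2],[0,0,.08],loss='soft_l1',f_scale=.002)
        print(n,round(lo,2),len(p),(s.x*1000).round(1),"rms",round(1000*np.sqrt(np.mean(s.fun**2)),1))
E
```

```text
side 0.01 2319 [-4.9  4.3 89.6] rms 9.8
side 0.03 475 [-2.2 -1.2 71.6] rms 1.3
side 0.05 496 [-2.2 -1.1 70.2] rms 1.3
side 0.07 496 [-2.1 -1.2 68.8] rms 1.3
side 0.09 550 [-4.   2.4 70.7] rms 2.3
side 0.11 524 [-2.1 -1.2 66. ] rms 1.3
side 0.13 478 [-2.1 -0.9 65.4] rms 1.1
side 0.15 495 [-2.  -1.  65.4] rms 1.1
side 0.17 518 [-2.  -0.9 65.4] rms 1.1
side 0.19 540 [-2.1 -0.7 65.5] rms 1.0
side 0.21 443 [-1.7 -1.9 65.2] rms 1.4
side 0.23 433 [-1.2 19.6 84.4] rms 2.6
side 0.25 341 [ 13.9  33.  100.2] rms 5.9
side 0.27 489 [ 30.2 -18.3  62.2] rms 4.2
side 0.29 666 [ 33.7 -24.6  59. ] rms 4.3
top 0.01 1281 [-8.5  1.1 92.6] rms 9.9
top 0.03 175 [-2.2  1.2 72.1] rms 0.9
top 0.05 169 [-2.   1.2 70.6] rms 0.9
top 0.07 153 [-2.2  1.2 69.6] rms 0.9
top 0.09 141 [-2.9  1.3 68.9] rms 0.9
top 0.11 104 [-6.9  1.6 71.4] rms 1.0
```

```bash
python3 - <<'E'
import pickle,numpy as np
from h import pts
d=pickle.load(open("cap1.pkl","rb"))
a=np.radians(27.06)
e=np.array([np.cos(a),np.sin(a),0]);f=np.array([-np.sin(a),np.cos(a),0]);o=np.array([.5006,-.0247,.1914])
for n in d:
    W=pts(d[n]).reshape(-1,3);W=W[np.isfinite(W[:,0])]
    X=(W-o)@e*1000;Y=(W-o)@f*1000;Z=W[:,2]*1000-191.4
    for lo in list(range(0,200,10)):
        m=(Z>lo)&(Z<lo+10)&(abs(X)<70)&(abs(Y)<70)
        if m.sum()<20: continue
        hx=np.histogram(X[m],np.arange(-60,61,3));hy=np.histogram(Y[m],np.arange(-60,61,3))
        i=hx[0].argmax();j=hy[0].argmax()
        mx=abs(X[m]-hx[1][i]-1.5)<5; my=abs(Y[m]-hy[1][j]-1.5)<5
        print(n,lo,m.sum(),"X",round(np.median(X[m][mx]),1),mx.sum(),"Y",round(np.median(Y[m][my]),1),my.sum(),np.percentile(X[m],[2,98]).round(),np.percentile(Y[m],[2,98]).round())
E
```

```text
side 0 22 X -12.6 16 Y -9.6 10 [-14.   1.] [-12.   6.]
side 10 46 X -11.3 27 Y -11.3 25 [-14.   4.] [-13.  14.]
side 20 41 X -12.1 25 Y -12.5 14 [-14.   1.] [-13.  13.]
side 30 29 X -12.2 24 Y 5.1 11 [-13.  -7.] [-14.   7.]
side 40 51 X -13.5 48 Y -12.2 12 [-16.   2.] [-29.  24.]
side 50 118 X -13.3 86 Y -12.8 37 [-16.   8.] [-36.  38.]
side 60 112 X -13.0 81 Y -14.3 37 [-19.  10.] [-41.  47.]
side 70 109 X -13.6 89 Y 7.2 17 [-19.  -6.] [-50.  52.]
side 80 160 X -13.4 111 Y -58.6 24 [-20.   6.] [-59.  61.]
side 90 192 X -12.5 80 Y -57.3 44 [-21.   8.] [-60.  56.]
side 100 133 X -12.6 69 Y -40.0 38 [-22.   4.] [-44.  18.]
side 110 69 X -10.8 48 Y -35.6 46 [-13.   7.] [-41. -15.]
side 120 45 X -9.8 16 Y -34.9 40 [-34.  10.] [-37. -10.]
side 130 147 X -37.0 51 Y -33.7 60 [-39.  17.] [-37.  16.]
side 140 165 X -36.7 64 Y -33.8 63 [-39.  19.] [-36.  19.]
side 150 163 X -36.8 55 Y -33.6 63 [-39.  19.] [-36.  18.]
side 160 170 X -37.0 61 Y -33.6 64 [-39.  19.] [-36.  16.]
side 170 268 X -31.5 99 Y -28.5 104 [-37.  23.] [-35.  23.]
side 180 116 X -33.2 37 Y -30.3 43 [-36.  19.] [-33.  22.]
side 190 166 X -33.7 60 Y -30.7 68 [-36.  19.] [-33.  15.]
top 90 27 X 7.8 19 Y 60.5 27 [-4. 11.] [55. 63.]
```

```bash
python3 - <<'E'
import pickle,numpy as np
from h import pts
from scipy.optimize import least_squares
d=pickle.load(open("cap1.pkl","rb"))
o=np.array([.5006,-.0247,.1914])
W=pts(d["side"]).reshape(-1,3);W=W[np.isfinite(W[:,0])]-o
for lo,hi in [(.13,.15),(.15,.17),(.18,.19),(.19,.2)]:
    m=(W[:,2]>lo)&(W[:,2]<hi)&(np.hypot(W[:,0],W[:,1])<.07);p=W[m]*1000
    s=least_squares(lambda q:np.hypot(p[:,0]-q[0],p[:,1]-q[1])-q[2],[0,0,40],loss='soft_l1',f_scale=2)
    print(lo,m.sum(),s.x.round(1),np.sqrt(np.mean(s.fun**2)))
E
```

```text
0.13 312 [-1.8  0.9 37.2] 0.9986446786988811
0.15 333 [-1.8  1.1 37.1] 1.147167939914419
0.18 116 [-1.1  3.2 35.4] 1.4150360031555784
0.19 166 [-1.5  1.8 34.7] 1.0423843398714023
```

```bash
cat > f.py <<'E'
import numpy as np,sys
from station import robot
from scipy.spatial.transform import Rotation as R
s=robot.get_state(); c=np.array([.4826,.0408,0]); a=28.9
Rm=R.from_euler('xyz',s["ee_rot"],degrees=True); want=R.from_euler('xyz',[180,0,a-180],degrees=True)
F=R.from_euler('z',a,degrees=True)
p=F.inv().apply(s["eef_pos"]-c)*1000
print("t %.2f face XYZ"%s["t"],p.round(2),"F",s["contact_force"].round(2),"Fface",F.inv().apply(s["contact_force"]).round(2),"fix rot",(Rm.inv()*want).as_rotvec(degrees=True).round(2))
if len(sys.argv)>3:
    t=np.array([float(v) for v in sys.argv[1:4]]); print("tool move",(Rm.inv().apply(F.apply(t-p))).round(2))
E
python3 f.py -13.5 -58 170
```

```text
t 2.45 face XYZ [-15.66 -65.53 192.08] F [-0.2  -0.15 -0.47] Fface [-0.25 -0.04 -0.47] fix rot [-0.51 -0.29 -1.73]
tool move [-2.04  7.79 22.  ]
```

```bash
python3 -m jog '{"slide":[[-1,4,10],[-1,3.8,9],[0,0,1],[0,0,0]],"delta_rot":[[-0.3,-0.15,-0.9],[-0.2,-0.15,-0.9],[0,0,0],[0,0,0]],"fingers":[1,1,1,1]}'; python3 f.py -13.5 -58 168; sleep 1;python3 -m jog '{"slide":[[0,0,0],[0,0,0]],"delta_rot":[[0,0,0],[0,0,0]],"fingers":[1,1]}'; python3 f.py -13.5 -58 167
```

```text
t: 2.78
eef_pos: [0.4987, -0.0138, 0.1732]
ee_rot: [-179.9, 0.2, -150.7]
contact_force: [-0.3, 1.0, 0.5]
finger_gap: 0.0003
t 2.78 face XYZ [-12.3  -55.55 173.21] F [-0.33  0.96  0.46] Fface [0.17 1.   0.46] fix rot [-0.09  0.23  0.36]
tool move [ 1.24 -2.43  5.21]
t: 2.95
eef_pos: [0.4984, -0.013, 0.1735]
ee_rot: [-179.9, 0.2, -150.7]
contact_force: [0.2, 0.3, -0.2]
finger_gap: 0.0001
t 2.95 face XYZ [-12.22 -54.74 173.47] F [ 0.22  0.26 -0.22] Fface [ 0.32  0.12 -0.22] fix rot [-0.09  0.24  0.42]
tool move [ 1.33 -3.24  6.47]
```

```bash
python3 -m jog '{"slide":[[1,-3,3],[0,0,2],[0,0,0]],"delta_rot":[[0,0.2,0.4],[0,0,0],[0,0,0]],"fingers":[1,1,1]}'; python3 f.py -13.5 -58 165
```

```text
t: 3.2
eef_pos: [0.4996, -0.0164, 0.1689]
ee_rot: [-179.8, 0.1, -151.1]
contact_force: [-1.0, -0.2, -0.0]
finger_gap: 0.0002
t 3.20 face XYZ [-12.79 -58.31 168.86] F [-0.99 -0.23 -0.01] Fface [-0.98  0.28 -0.01] fix rot [-0.16  0.08 -0.01]
tool move [0.72 0.32 3.86]
```

```bash
python3 -m jog '{"slide":[[0.7,0,2],[0,0,1.5],[0,0,0]],"delta_rot":[[0,0,0],[0,0,0],[0,0,0]],"fingers":[1,1,1]}'; python3 f.py -13.5 -58 163; python3 -m jog '{"slide":[[0,0,1]],"delta_rot":[[0,0,0]],"fingers":[1]}'; python3 f.py -13.5 -58 162.5;
```

```text
t: 3.45
eef_pos: [0.4992, -0.0172, 0.165]
ee_rot: [-179.8, 0.1, -151.1]
contact_force: [0.3, 0.2, -0.7]
finger_gap: 0.0001
t 3.45 face XYZ [-13.52 -58.75 164.98] F [ 0.25  0.16 -0.66] Fface [ 0.3   0.02 -0.66] fix rot [-0.17  0.09 -0.04]
tool move [-0.02  0.76  1.98]
t: 3.53
eef_pos: [0.4992, -0.0173, 0.164]
ee_rot: [-179.8, 0.1, -151.2]
contact_force: [-1.0, -0.1, 2.1]
finger_gap: 0.0003
t 3.53 face XYZ [-13.51 -58.85 163.98] F [-0.97 -0.09  2.11] Fface [-0.89  0.39  2.11] fix rot [-0.17  0.1  -0.05]
tool move [-0.01  0.86  1.48]
```

```bash
python3 -m jog '{"slide":[[0,0.5,0.4]],"delta_rot":[[0,0,0]],"fingers":[1]}'; python3 f.py; python3 -m jog '{"slide":[[0,0.5,0.4]],"delta_rot":[[0,0,0]],"fingers":[1]}'; python3 f.py
```

```text
t: 3.62
eef_pos: [0.4992, -0.0172, 0.1636]
ee_rot: [-179.8, 0.1, -151.2]
contact_force: [-0.5, -1.5, 1.5]
finger_gap: -0.0003
t 3.62 face XYZ [-13.51 -58.75 163.57] F [-0.48 -1.47  1.55] Fface [-1.13 -1.05  1.55] fix rot [-0.21  0.09 -0.07]
t: 3.7
eef_pos: [0.4991, -0.0171, 0.1633]
ee_rot: [-179.7, 0.1, -151.2]
contact_force: [-0.1, -1.6, 1.7]
finger_gap: 0.0001
t 3.70 face XYZ [-13.51 -58.69 163.34] F [-0.14 -1.59  1.72] Fface [-0.89 -1.33  1.72] fix rot [-0.28  0.09 -0.08]
```

```bash
python3 -m jog '{"slide":[[0,3,0.4],[0,4,0.2],[0,4,0]],"delta_rot":[[-0.1,0,0],[-0.1,0,0],[-0.1,0,0]],"fingers":[1,1,1]}'; python3 f.py -13.5 58 162
```

```text
t: 3.95
eef_pos: [0.4951, -0.0079, 0.1635]
ee_rot: [-179.9, 0.2, -151.3]
contact_force: [-0.3, -1.2, 1.6]
finger_gap: -0.0
t 3.95 face XYZ [-12.64 -48.7  163.5 ] F [-0.26 -1.21  1.65] Fface [-0.81 -0.93  1.65] fix rot [-0.12  0.19 -0.15]
tool move [  1.14 106.7    1.26]
```

```bash
python3 -m jog '{"slide":[[0.6,4,0.6],[0.5,4,0.4],[0.3,4,0.3]],"delta_rot":[[0,0.1,-0.1],[0,0,0],[0,0,0]],"fingers":[1,1,1]}'; python3 f.py -13.5 58 162
```

```text
t: 4.2
eef_pos: [0.4882, 0.0029, 0.1627]
ee_rot: [-179.8, 0.2, -151.1]
contact_force: [1.4, -1.1, 2.1]
finger_gap: 0.0002
t 4.20 face XYZ [-13.39 -35.9  162.74] F [ 1.36 -1.13  2.09] Fface [ 0.65 -1.65  2.09] fix rot [-0.2   0.18 -0.03]
tool move [ 0.17 93.9   0.42]
```

```bash
python3 -m jog '{"slide":[[0.3,4.5,0.4],[0.3,4.5,0.3],[0.2,4.5,0.3],[0.2,4.5,0.2]],"delta_rot":[[-0.1,0.1,0],[0,0,0],[0,0,0],[0,0,0]],"fingers":[1,1,1,1]}'; python3 f.py -13.5 58 162
```

```text
t: 4.53
eef_pos: [0.4783, 0.0196, 0.162]
ee_rot: [-179.8, 0.1, -151.1]
contact_force: [0.6, -2.3, 3.3]
finger_gap: -0.0
t 4.53 face XYZ [-14.01 -16.43 162.  ] F [ 0.6  -2.32  3.26] Fface [-0.59 -2.32  3.26] fix rot [-0.19  0.13 -0.01]
tool move [-0.49 74.43 -0.25]
```

```bash
python3 -m jog '{"slide":[[-0.2,4.5,0],[-0.1,4.5,0.1],[-0.1,4.5,0.1],[0,4.5,0.1]],"delta_rot":[[-0.1,0.1,0],[0,0,0],[0,0,0],[0,0,0]],"fingers":[1,1,1,1]}'; python3 f.py -13.5 58 162
```

```text
t: 4.87
eef_pos: [0.469, 0.0372, 0.1618]
ee_rot: [-179.9, 0.0, -151.1]
contact_force: [1.2, -1.6, 3.3]
finger_gap: 0.0004
t 4.87 face XYZ [-13.62   3.42 161.8 ] F [ 1.17 -1.55  3.3 ] Fface [ 0.27 -1.92  3.3 ] fix rot [-0.12  0.02 -0.01]
tool move [-0.11 54.58 -0.31]
```

```bash
python3 -m jog '{"slide":[[-0.1,4.5,-0.1],[0.1,4.5,0],[0.1,4.5,0],[0.1,4.5,0]],"delta_rot":[[0,0,0],[0,0,0],[0,0,0],[0,0,0]],"fingers":[1,1,1,1]}'; python3 f.py -13.5 58 162
```

```text
t: 5.2
eef_pos: [0.4591, 0.0547, 0.1618]
ee_rot: [-179.9, 0.0, -151.1]
contact_force: [0.6, -1.9, 1.9]
finger_gap: 0.0
t 5.20 face XYZ [-13.9   23.51 161.78] F [ 0.63 -1.86  1.93] Fface [-0.34 -1.93  1.93] fix rot [-0.11  0.01 -0.  ]
tool move [-0.4  34.49 -0.29]
```

```bash
python3 -m jog '{"slide":[[-0.1,4.5,0.1],[-0.1,4.5,0.1],[0,4.5,0.1],[0,4.5,0.1],[0,4,0]],"delta_rot":[[0,0,0],[0,0,0],[0,0,0],[0,0,0],[0,0,0]],"fingers":[1,1,1,1,1]}'; python3 f.py -13.5 58 161.7
```

```text
t: 5.62
eef_pos: [0.4472, 0.0762, 0.1613]
ee_rot: [-179.9, -0.0, -151.1]
contact_force: [1.1, -2.9, 2.9]
finger_gap: -0.0001
t 5.62 face XYZ [-13.92  48.07 161.26] F [ 1.14 -2.86  2.9 ] Fface [-0.39 -3.05  2.9 ] fix rot [-0.12 -0.01 -0.  ]
tool move [-0.42  9.93 -0.46]
```

```bash
python3 -m jog '{"slide":[[-0.2,4,-0.1],[-0.2,3,-0.1],[-0.5,1,0]],"delta_rot":[[0,0,0],[0,0,0],[0,0,0]],"fingers":[1,1,1]}'; python3 f.py 13.5 58 161.5
```

```text
t: 5.87
eef_pos: [0.4429, 0.0848, 0.1613]
ee_rot: [-179.9, -0.1, -151.1]
contact_force: [0.4, -2.1, 3.7]
finger_gap: -0.0005
t 5.87 face XYZ [-13.44  57.73 161.33] F [ 0.45 -2.12  3.69] Fface [-0.63 -2.08  3.69] fix rot [-0.09 -0.06  0.04]
tool move [-26.94   0.25  -0.2 ]
```

```bash
python3 -m jog '{"slide":[[-3,0,-0.2],[-4,0,-0.1],[-4,0,0]],"delta_rot":[[0,0,0],[0,0,0],[0,0,0]],"fingers":[1,1,1]}'; python3 f.py 13.5 58 161.7
```

```text
t: 6.12
eef_pos: [0.4496, 0.0908, 0.1607]
ee_rot: [179.9, -0.4, -151.0]
contact_force: [-2.2, -1.9, 4.1]
finger_gap: -0.0002
t 6.12 face XYZ [ -4.71  59.68 160.75] F [-2.23 -1.92  4.13] Fface [-2.88 -0.61  4.13] fix rot [ 0.08 -0.37  0.05]
tool move [-18.21  -1.7   -1.07]
```

```bash
python3 -m jog '{"slide":[[-4,-0.8,-0.6],[-4,-0.5,-0.4],[-4,-0.2,-0.3]],"delta_rot":[[0,-0.3,0],[0,-0.1,0],[0,0,0]],"fingers":[1,1,1]}'; python3 f.py 13.5 58 161.7
```

```text
t: 6.37
eef_pos: [0.4602, 0.096, 0.1613]
ee_rot: [179.8, -0.1, -151.1]
contact_force: [-2.4, -1.5, 3.5]
finger_gap: 0.0001
t 6.37 face XYZ [  7.07  59.1  161.25] F [-2.42 -1.48  3.51] Fface [-2.83 -0.12  3.51] fix rot [ 0.24 -0.13  0.05]
tool move [-6.43 -1.1  -0.47]
```

```bash
python3 -m jog '{"slide":[[-3,-0.8,-0.4],[-2,-0.6,-0.2]],"delta_rot":[[0.2,-0.1,0],[0,0,0]],"fingers":[1,1]}'; python3 f.py 13.5 -58 161.8
```

```text
t: 6.53
eef_pos: [0.466, 0.0977, 0.1617]
ee_rot: [179.9, -0.0, -151.0]
contact_force: [-2.8, -0.6, 3.1]
finger_gap: -0.0
t 6.53 face XYZ [ 13.01  57.85 161.66] F [-2.82 -0.64  3.13] Fface [-2.78  0.8   3.13] fix rot [ 0.09 -0.02  0.05]
tool move [  -0.39 -115.85   -0.32]
```

Toe rounded; now back along the top line.

```bash
python3 -m jog '{"slide":[[-0.5,-3,-0.1],[0,-4,-0.1],[0,-4.5,0]],"delta_rot":[[0,0,0],[0,0,0],[0,0,0]],"fingers":[1,1,1]}'; python3 f.py 13.5 -58 161.8
```

```text
t: 6.78
eef_pos: [0.4735, 0.0898, 0.1621]
ee_rot: [179.7, 0.2, -150.9]
contact_force: [-1.6, 1.8, 2.9]
finger_gap: 0.0003
t 6.78 face XYZ [ 15.73  47.25 162.05] F [-1.62  1.79  2.91] Fface [-0.56  2.35  2.91] fix rot [0.28 0.19 0.19]
tool move [   2.57 -105.24   -0.27]
```

```bash
python3 -m jog '{"slide":[[1,-4.5,0],[0.7,-4.5,0],[0.4,-4.5,0]],"delta_rot":[[0.2,0.1,0.1],[0.1,0.1,0.1],[0,0,0]],"fingers":[1,1,1]}'; python3 f.py 13.5 -58 161.8
```

```text
t: 7.03
eef_pos: [0.4799, 0.0761, 0.1624]
ee_rot: [-180.0, 0.1, -151.1]
contact_force: [-1.9, 0.7, 2.4]
finger_gap: -0.0001
t 7.03 face XYZ [ 14.73  32.18 162.4 ] F [-1.93  0.69  2.39] Fface [-1.35  1.54  2.39] fix rot [-0.02  0.14 -0.03]
tool move [  1.19 -90.18   0.63]
```

```bash
python3 -m jog '{"slide":[[0.5,-4.5,0.3],[0.3,-4.5,0.3],[0.1,-4.5,0.2],[0.1,-4.5,0.2]],"delta_rot":[[0,0.1,0],[0,0,0],[0,0,0],[0,0,0]],"fingers":[1,1,1,1]}'; python3 f.py 13.5 -58 162
```

```text
t: 7.37
eef_pos: [0.4888, 0.058, 0.1617]
ee_rot: [180.0, 0.1, -151.2]
contact_force: [-0.6, 3.5, 4.1]
finger_gap: -0.0
t 7.37 face XYZ [ 13.75  12.03 161.66] F [-0.64  3.54  4.11] Fface [1.14 3.41 4.11] fix rot [ 0.01  0.09 -0.08]
tool move [  0.16 -70.03  -0.34]
```

```bash
python3 -m jog '{"slide":[[0,-4.5,-0.3],[0,-4.5,-0.2],[0,-4.5,-0.1],[0,-4.5,-0.1]],"delta_rot":[[0,0.1,-0.1],[0,0,0],[0,0,0],[0,0,0]],"fingers":[1,1,1,1]}'; python3 f.py 13.5 -58 162.3
```

```text
t: 7.7
eef_pos: [0.4983, 0.0404, 0.1624]
ee_rot: [180.0, -0.0, -151.1]
contact_force: [0.0, 1.2, 3.8]
finger_gap: -0.0001
t 7.70 face XYZ [ 13.51  -7.93 162.37] F [0.03 1.16 3.75] Fface [0.59 1.   3.75] fix rot [ 0.03 -0.03  0.02]
tool move [ 3.000e-02 -5.007e+01  5.000e-02]
```

```bash
python3 -m jog '{"slide":[[0,-4.5,-0.2],[0,-4.5,-0.1],[0,-4.5,-0.1],[0,-4.5,0]],"delta_rot":[[0,0,0],[0,0,0],[0,0,0],[0,0,0]],"fingers":[1,1,1,1]}'; python3 f.py 13.5 -58 162.8
```

```text
t: 8.03
eef_pos: [0.5078, 0.0227, 0.1627]
ee_rot: [180.0, -0.1, -151.1]
contact_force: [-0.9, 2.4, 2.2]
finger_gap: 0.0001
t 8.03 face XYZ [ 13.33 -28.05 162.67] F [-0.89  2.42  2.18] Fface [0.39 2.55 2.18] fix rot [ 0.01 -0.06  0.02]
tool move [ -0.16 -29.95  -0.13]
```

```bash
python3 -m jog '{"slide":[[-0.1,-4.5,0],[0,-4.5,0],[0,-4.5,0],[0,-4,0]],"delta_rot":[[0,0,0],[0,0,0],[0,0,0],[0,0,0]],"fingers":[1,1,1,1]}'; python3 f.py 13.5 -58 162.8
```

```text
t: 8.37
eef_pos: [0.5172, 0.0057, 0.1626]
ee_rot: [180.0, -0.1, -151.1]
contact_force: [-1.8, 2.7, 3.5]
finger_gap: 0.0
t 8.37 face XYZ [ 13.31 -47.42 162.62] F [-1.8   2.7   3.45] Fface [-0.28  3.23  3.45] fix rot [ 0.03 -0.07  0.02]
tool move [ -0.19 -10.58  -0.18]
```

```bash
python3 -m jog '{"slide":[[-0.1,-4,-0.1],[-0.1,-3.5,-0.1],[0,-1.5,0]],"delta_rot":[[0,0,0],[0,0,0],[0,0,0]],"fingers":[1,1,1]}'; python3 f.py 13.5 -58 162.8
```

```text
t: 8.62
eef_pos: [0.5225, -0.0035, 0.1628]
ee_rot: [180.0, -0.1, -151.1]
contact_force: [-1.6, 2.4, 4.6]
finger_gap: 0.0002
t 8.62 face XYZ [ 13.48 -58.04 162.84] F [-1.61  2.41  4.55] Fface [-0.25  2.89  4.55] fix rot [ 0.01 -0.08 -0.01]
tool move [-0.02  0.04  0.04]
```

```bash
python3 -m jog '{"slide":[[0,0.5,-3],[0,0,-8],[0,0,-20],[0,0,-20],[0,0,-10]],"delta_rot":[[0,0,0],[0,0,0],[0,0,0],[0,0,0],[0,0,0]],"fingers":[1,1,1,1,1]}'; python3 f.py; python3 -m jog '{"slide":[[0,0,-20],[0,0,-10],[0,0,0],[0,0,0],[0,0,0]],"delta_rot":[[0,0,0],[0,0,0],[0,0,0],[0,0,0],[0,0,0]],"fingers":[1,1,1,1,1]}'; python3 f.py; python3 - <<'E'
from station import capture
import cv2
cv2.imwrite("pics/end.png",capture("side")["pixels"])
cv2.imwrite("pics/endt.png",capture("top")["pixels"])
E
```

```text
t: 9.03
eef_pos: [0.5202, -0.005, 0.2236]
ee_rot: [180.0, -0.6, -151.2]
contact_force: [0.8, 0.0, 0.7]
finger_gap: -0.0
t 9.03 face XYZ [ 10.78 -58.25 223.59] F [0.75 0.03 0.74] Fface [ 0.67 -0.34  0.74] fix rot [ 0.   -0.56 -0.09]
t: 9.45
eef_pos: [0.5218, -0.0061, 0.2592]
ee_rot: [-179.6, -0.4, -151.2]
contact_force: [-0.0, 0.6, 0.1]
finger_gap: 0.0003
t 9.45 face XYZ [ 11.61 -59.99 259.23] F [-0.03  0.64  0.06] Fface [0.29 0.58 0.06] fix rot [-0.39 -0.41 -0.08]
```

View pics/end.png

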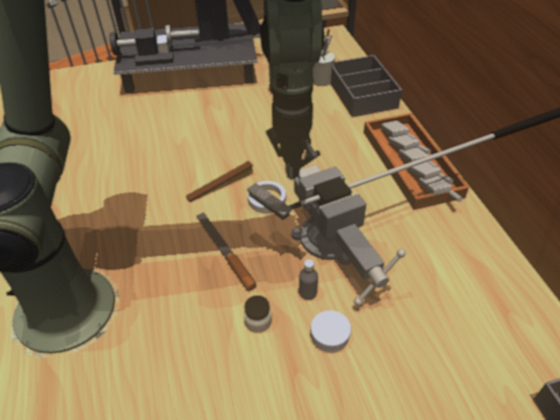

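The side view shows the gripper clear above the head (about (295,170)). The head is still at (268,203), and the bystanders have not moved. Handing in.

```bash
python3 -c "
from station import workorder
print(workorder.hand_in())"
```

```text
the job is handed in; nothing more can be done
None
```

I stroked the rim in one unbroken pass with the closed fingers pointing down: sole heel, sole toe, top toe, then back along the top line to the heel, where I lifted off. I handed in at about 9.6 s.

- **Contact:** every force reading during the pass showed contact, about 1.5 to 4.6 N upward. The highest was at the final heel corner. Single readings carry about 0.5 N of noise, and I only read at the end of each move, so contact between readings is inferred.
- **Path:** by my estimate the tool centre stayed within about 1 mm of the edge. The exceptions were about 2 mm too far out for a short stretch just after each toe corner, and about 0.7 mm past the heel corner at the start.
- **Position check:** the two cameras disagreed by about 3 mm on where the head is. After I corrected each against the robot's own base and flange, they agreed to about 1.5 mm, so the edge position is only that certain.
- **After lift-off:** force readings were back to near zero. The side picture showed the head in its place and the bystanders unmoved. I saved a final top picture but did not look at it.

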